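# Vent the bench air line and reset its wheel valve two turns open

## Task

Vent the restorers' bench air line: pull the sprung relief plunger straight up until the whole ring mark on its rod has just come out of the sleeve, never on to its end stop, keep it there for about a second, and let it back home. Then wind the wheel valve by its upright handle clockwise, seen from above, fully shut against its stop, back it off anticlockwise exactly two turns, and finish there still gripping that handle in the fingers, without letting go. Leave the jar, tub, brush tin and putty knife where they stand.

Things in the scene. Friction and masses are not known exactly. Their poses are not given: they have to be found in the camera images.
- wheel_hub (a point): Wheel valve bolted to the bench at any yaw: 90 mm square steel foot, brass body, level dark steel handwheel 104 mm across over the rim, three spokes (rim 14 mm thick, its top 99 mm above the bench; stem nut on the hub to 107 mm). The point is on the wheel's upright axis, 99 mm above the bench. The wheel turns without rising.
- crank_mid (a point): The wheel's handle: a plain black upright cylinder 18 mm in diameter on the rim, 45 mm from the wheel's axis, spanning 100 to 148 mm above the bench. It revolves freely about its own axis, so a gripper holding it from above can go round the circle without turning. The point is on its axis, 129 mm above the bench.
- crank: The same handle as a body; its origin lies on its axis at its lower end, 99 mm above the bench. z up.
- wheel (a joint): Handwheel angle, rad: 0 = shut against its rigid stop, growing anticlockwise seen from above (opening); 12.57 = two turns open, 25.1 = its end. It starts a third to 1.1 turns open, at 2.1 to 6.9. Steady friction of 2.5 to 4 N is felt at the handle; it stays where it is left.
- sleeve_top (a point): Relief gauge: a square steel foot plate (80 x 80 mm, 8 mm thick) bolted to the bench with an upright brass sleeve, 38 mm across its top collar. The point is the centre of the sleeve's top face, 82 mm above the bench.
- gauge_knob (a point): Middle of the plunger's ribbed aluminium grip knob, 24 mm in diameter, 34 mm tall, on a 13 mm steel rod that slides straight up out of the sleeve. Home, the knob spans 94 to 128 mm and this point is 111 mm above the bench. A black ring 5 mm wide on the rod is hidden when home; its lower edge leaves the sleeve at 25 mm of pull.
- gauge (a joint): How far the plunger is pulled up, m: 0 = home, 0.025 = the whole black ring is just out (the mark), 0.042 = end stop. Spring and weight pull it home with about 4.4 N at rest and 10.4 N at the mark, and takes it home when let go.
- jar: Bystander: amber glass jar with a steel lid, 64 mm across, 85 mm tall. Origin under its centre.
- tub: Bystander: open white plastic tub, 110 mm across, 75 mm tall. Origin under its centre.
- brush_tin: Bystander: aluminium tin of brushes, 72 mm across, the tin 100 mm and the brushes up to about 190 mm tall. Origin under its centre.
- putty_knife: Bystander: putty knife lying flat on the bench. Origin under it.
Not all that is in view belongs to the job. Leave any purple look-alike of the part that bears wheel_hub alone. Leave any green look-alike of the part that bears sleeve_top alone.

How it is judged:
On the way, in this order (a step that is already met when the one before it is completed fails the run):
1. the relief plunger is kept pulled out to its ring mark (25 mm, give or take 6 mm) (value of joint gauge between 0.019 and 0.031 m), for 0.5 s.
2. the plunger is home and the wheel is shut against its stop (within 0.1 rad) (value of joint gauge below 0.004 m and value of joint wheel below 0.1 rad), for 0.15 s.
At the end, for the whole second after the job is handed in: The wheel rests two turns (12.57 rad, give or take 0.3 rad, about 17 degrees) from its stop, its handle is still held in the fingers (contact over 5 N, the point between the pads within 35 mm of the handle's middle), the plunger is home within 4 mm, and no bystander has moved 30 mm (value of joint wheel between 12.2664 and 12.8664 rad and velocity of joint wheel between -0.1 and 0.1 rad/s and contact force between the fingers and crank above 5 N and distance between the grasp point and crank_mid below 0.035 m and value of joint gauge below 0.004 m and distance of each of jar, tub, brush_tin, putty_knife from where it was at the start of the episode below 0.03 m); the arm keeps its last pose, push and grip.
It fails at once if the plunger is pulled on to its end stop (over 38 mm) (value of joint gauge above 0.038 m).
It fails at once if a bystander is moved 30 mm or more (distance of any of jar, tub, brush_tin, putty_knife from where it was at the start of the episode above 0.03 m).
It fails at once if the jar, tub or brush tin is tipped over (angle between any of jar, tub, brush_tin's own z axis and vertical above 0.6 rad).
It also fails if it takes over 72 s, if anything falls off the work surface, if the arm or the gripper's body presses on something with over 40 N, if the wrist force passes 120 N, or if a joint passes its speed limit or range.

## Robot

A 6-joint arm with a two-finger parallel gripper is mounted at the origin on the work surface. World frame = base frame: x ahead of the robot, y to its left, z up, the work surface at z = 0. Lengths are in m, angles in rad, forces in N, time in s.
With the tool pointing down it reaches from about 0.35 to 0.975 m from the base axis. Payload 7.1 kg.
Tool frame: the origin (TCP) lies midway between the tips of the shut fingers; the grasp point (between the pads) lies 19 mm behind it; z points along the fingers, y is the line along which they close (so a half turn about z gives the same grasp; the last joint's range is limited). The gripper opens to 88 mm and grips with 3 to 60 N. Pads are 20 mm wide; open, the fingers measure 115 mm over their backs; the gripper's body (75 mm by 178 mm) begins 61 mm behind the grasp point.
Start: joints at [-1.216, 0.423, 1.63, -0, 1.089, -0.019], TCP at [0.228, -0.582, 0.189] pointing down, gripper open.
Joint ranges: [-3, 3], [-0.9, 2.11], [0.09, 2.58], [-1.31, 4.45], [0.11, 2.69], [-2.54, 2.54]. Speed limits (rad/s): [2.39, 2.39, 3.01, 3.14, 3.14, 3.14].

## Interface

Orientations are given as a unit quaternion [w, x, y, z].
In Python, from station import move_pose, movel, movej, command_gripper, wait, inverse_kinematics, read_camera, camera_info, MotionError, job_done, get_time, get_joint_pos, get_qvel, get_effort, get_tcp_pos, get_ee_rot, get_ft_force, get_ft_torque, get_grip_width, get_finger_force gives the robot as it stands. Calls block until the motion is done:
- move_pose(position, orientation): joint-space move of the TCP to a pose.
- movel(position, frame=None, v=0.15, until_force=None): straight line of the TCP; frame=None keeps the orientation; v is the mean speed in m/s. With until_force (N) it stops when the force on the tool has changed by that much, and returns True; else False.
- movej(angles): joint-space move.
- command_gripper(opening): opening from 0.0 (shut) to 1.0 (fully open); the grip force is fixed at half the most; returns when the fingers have stopped.
- wait(seconds).
- inverse_kinematics(position, orientation): joint angles nearest the present ones, or None.
- read_camera(name): name is "side" or "top"; returns the picture (400x640x3 uint8, red, green, blue); there is no depth.
- camera_info(name): a dict with "intrinsics" (3x3 intrinsics, pixels), "T" (4x4, takes a point from camera to world coordinates). Camera axes: x right, y up, looking along -z (the intrinsics and any distortion apply to the point x, -y, -z); pixel columns grow to the right and rows downward; lengths in m; the calibration is good to about 2 mm. A picture is of the moment at which its call begins. camera_info takes no time and is no camera call.
A pose or a line that the arm cannot do raises MotionError and nothing moves.
- job_done(): hands the job in; it is judged then, once.
Readings, each from a call of its own:
- get_time(): time.
- get_joint_pos(): joint angles.
- get_qvel(): joint speeds.
- get_effort(): joint torques, N m.
- get_tcp_pos(): TCP position.
- get_ee_rot(): TCP orientation.
- get_ft_force(): force on the tool from outside, world axes, zero at the start.
- get_ft_torque(): the same for the moment, N m.
- get_grip_width(): opening from 0.0 (shut) to 1.0 (fully open).
- get_finger_force(): force on a finger pad.
Only numpy, scipy, OpenCV 4.12 (cv2) and the standard library are available. Lean on these libraries where they do the work, as an engineer would, in place of code of your own. Each camera call takes 0.05 s, during which the arm holds its last target. There are 200 camera calls.

## Working session

There is one attempt and no reset: what is moved stays moved. The work goes in short steps, each a Python script; the robot and the scene stay as the last script left them, time stands still between calls to the robot, and variables do not carry over. Pictures are saved under pics/ and viewed, at most 10 in all, crops included, and the job is handed in when it is done.

```bash
ls; mkdir -p pics
python3 - <<'E'
from station import *
import cv2,numpy as np
for n in("top","side"):
    im=read_camera(n); cv2.imwrite(f"pics/{n}0.png",im[:,:,::-1]); i=camera_info(n); print(n,i)
print(get_time(),get_ee_rot())
E
```

```text
pics
top {'intrinsics': array([[394.25984102,   0.        , 322.7688554 ],
       [  0.        , 394.25984102, 201.39967297],
       [  0.        ,   0.        ,   1.        ]]), 'T': array([[-0.01717042,  0.98524329, -0.17029634,  0.40004951],
       [-0.99981309, -0.01540514,  0.01168197,  0.01476659],
       [ 0.00888615,  0.17046509,  0.98532365,  1.30526254],
       [ 0.        ,  0.        ,  0.        ,  1.        ]])}
side {'intrinsics': array([[449.2266623 ,   0.        , 319.68211894],
       [  0.        , 449.2266623 , 200.86925584],
       [  0.        ,   0.        ,   1.        ]]), 'T': array([[-0.77923563,  0.31993637, -0.53891795, -0.02399199],
       [-0.62663614, -0.38276102,  0.67883809,  0.81502121],
       [ 0.01090821,  0.86668029,  0.49874471,  0.69213278],
       [ 0.        ,  0.        ,  0.        ,  1.        ]])}
0.1 [-6.62689980e-04  9.82579007e-01  1.85844134e-01 -1.20186009e-04]
```

View pics/top0.png

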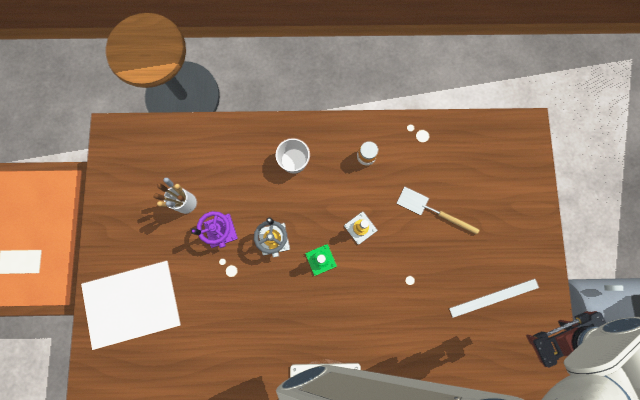

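View pics/side0.png

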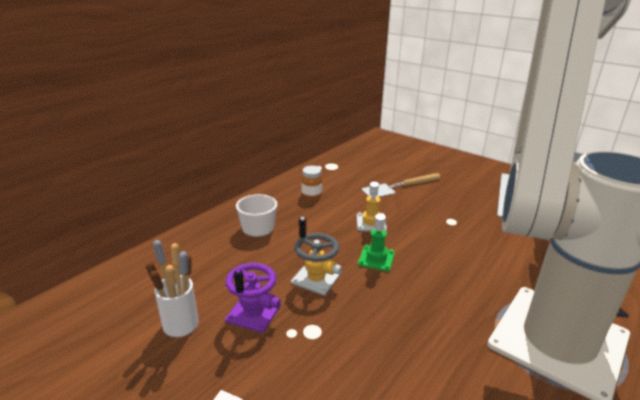

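Top view: the candidates are two wheel valves, dark steel with a brass body (270,237) and purple (214,230), and two gauges, brass with a steel foot (361,228) and green (321,260). The steel/brass ones fit the description, so I'll confirm them in an enlarged crop.

Run:
```python
import cv2,numpy as np
t=cv2.imread("pics/top0.png")[200:290,240:390]; s=cv2.imread("pics/side0.png")[170:300,280:410]
t=cv2.resize(t,None,fx=3,fy=3,interpolation=cv2.INTER_CUBIC);s=cv2.resize(s,None,fx=2.6923,fy=2.6923,interpolation=cv2.INTER_CUBIC)
c=np.zeros((350,800,3),np.uint8); c[:270,:450]=t; c[:350,450:800]=s[:350,:350]; cv2.imwrite("pics/crop.png",c)
```

```text
(no output)
```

View pics/crop.png

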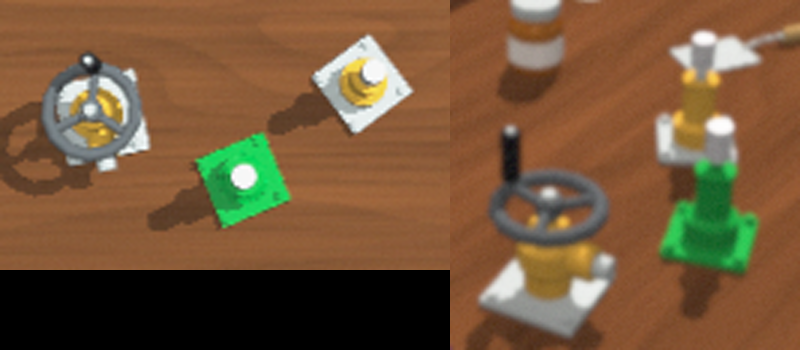

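The crop confirms it. The valve with the grey wheel has its hub nut at about (270,237) and handle top at about (270,220), and the brass gauge's knob top is at about (364,224). Next I'll measure these with masks and rays.

```bash
cat > h.py <<'E'
from station import *
import cv2,numpy as np
def ray(n,u,v):
    i=camera_info(n);K=i["intrinsics"];T=i["T"]
    d=np.array([(u-K[0,2])/K[0,0],-(v-K[1,2])/K[1,1],-1]);return T[:3,3],T[:3,:3]@d
def plane(n,uv,z):
    o,d=ray(n,*uv);return (o+d*(z-o[2])/d[2])[:2]
def tri(a,b):
    o1,d1=ray("top",*a);o2,d2=ray("side",*b)
    s=np.linalg.lstsq(np.c_[d1,-d2],o2-o1,rcond=None)[0];p=o1+s[0]*d1;q=o2+s[1]*d2
    return (p+q)/2,np.linalg.norm(p-q)
def blobs(im,mask,roi):
    x0,y0,x1,y1=roi;m=np.zeros(mask.shape,np.uint8);m[y0:y1,x0:x1]=mask[y0:y1,x0:x1]
    n,l,s,c=cv2.connectedComponentsWithStats(m);return [(int(s[k,4]),s[k,:4].tolist(),c[k].round(1)) for k in range(1,n) if s[k,4]>5],l
E
python3 - <<'E'
from h import *
t=cv2.imread("pics/top0.png")
s=cv2.imread("pics/side0.png")
def msk(im,f): 
    h=cv2.cvtColor(im,cv2.COLOR_BGR2HSV).astype(int);return f(h[...,0],h[...,1],h[...,2]).astype(np.uint8)
# rim: greyish, dark
m=msk(t,lambda H,S,V:(S<90)&(V<140)); b,l=blobs(t,m,(245,210,300,262)); print("rim",b)
k=max(b)[0]; c=np.argwhere(l==1+int(np.argmax([x[0] for x in b])))[:,::-1]
hull=cv2.convexHull(c.astype(np.int32))
print("hdl",blobs(t,msk(t,lambda H,S,V:V<45),(260,212,280,230))[0], "sidehdl",blobs(s,msk(s,lambda H,S,V:V<45),(295,210,312,242))[0])
b,_=blobs(t,msk(t,lambda H,S,V:(S<40)&(V>235)),(340,205,380,245));print("knobwhite",b)
b,_=blobs(t,msk(t,lambda H,S,V:(S<60)&(V>130)),(340,205,380,250));print("foot",b)
b,_=blobs(s,msk(s,lambda H,S,V:(S<70)&(V>150)),(366,178,384,202));print("sideknob",b)
print("hub",tri((270.3,236.7),(316.8,241.7)),plane("top",(270.3,236.7),.107),plane("side",(316.8,241.7),.107))
print("hdl top",tri((270,220.3),(302.3,218.3)),plane("top",(270,220.3),.148),plane("side",(302.3,218.3),.148))
print("knob top",tri((364.3,223.7),(374,184.1)),plane("top",(364.3,223.7),.128),plane("side",(374,184.5),.128))
print("rimcentre", plane("top",(240+91.5/3,200+111/3),.095))
print("gfoot", plane("top",(240+362/3,200+85/3),.008))
print(inverse_kinematics([.45,-.1,.2],get_ee_rot()))
E
```

```text
rim [(520, [253, 218, 35, 38], array([269.1, 237. ]))]
hdl [(9, [269, 220, 4, 5], array([271. , 222.3]))] sidehdl [(79, [300, 221, 5, 17], array([302.1, 228.5]))]
knobwhite [(13, [361, 213, 5, 6], array([362.8, 215.1])), (36, [346, 216, 15, 11], array([353. , 220.2])), (149, [355, 218, 21, 25], array([365.9, 229.6]))]
foot [(445, [344, 212, 34, 33], array([360.5, 227.3]))]
sideknob [(181, [366, 181, 18, 18], array([375.4, 188.6]))]
hub (array([0.50127968, 0.16208231, 0.10287976]), np.float64(7.643026109713398e-05)) [0.50096478 0.16159882] [0.49757077 0.16663298]
hdl top (array([0.54668104, 0.15836121, 0.14540646]), np.float64(0.0010862471800447502)) [0.5459028  0.15772431] [0.54450825 0.16166857]
knob top (array([ 0.53369657, -0.12335057,  0.12446249]), np.float64(0.0006847769081804238)) [ 0.5335947  -0.12277061] [ 0.52864896 -0.11568932]
rimcentre [0.50104653 0.16245224]
gfoot [ 0.53202616 -0.12423752]
[-2.45307243e-01  1.65614977e-01  1.96956409e+00  1.30456646e-03
  1.00718745e+00  9.50929834e-01]
```

```bash
cat >> h.py <<'E'
Q=[0,1,0,0]
KN=np.array([.5332,-.1233]);HUB=np.array([.501,.162]);HD=np.array([.546,.158])
E
python3 - <<'E'
from h import *
move_pose([*KN,.22],Q)
print(movel([*KN,.096],v=.12,until_force=8), get_tcp_pos(),get_ft_force())
command_gripper(0.0); print("grip",get_grip_width(),get_finger_force(),get_ft_force(),get_tcp_pos())
z=get_tcp_pos()[2]
for d in (.008,.016,.025):
    movel([*KN,z+d],v=.04); print(d,get_tcp_pos(),get_ft_force(),get_time())
cv2.imwrite("pics/pull.png",cv2.resize(read_camera("side")[150:260,330:420,::-1],None,fx=5,fy=5,interpolation=cv2.INTER_CUBIC))
wait(.7);print(get_ft_force(),get_time())
E
```

```text
False [ 0.53376056 -0.12344584  0.09663427] [ 0.29115133 -0.01274809  1.02618952]
grip 0.004248554327137538 0.0 [-0.08196013  0.89903706 -0.37238528] [ 0.53321929 -0.12329698  0.09602923]
0.008 [ 0.53354499 -0.12338801  0.10450733] [-0.41798746 -0.47358482 -0.29657859] 4.9667
0.016 [ 0.53348848 -0.12335922  0.11241727] [-0.03921389  0.30093392  0.54999988] 5.3167
0.025 [ 0.53344822 -0.12335804  0.12137887] [0.24566445 0.83935699 0.01963204] 5.6917
[-0.05381043  0.37852832  0.03969344] 6.4417
```

View pics/pull.png

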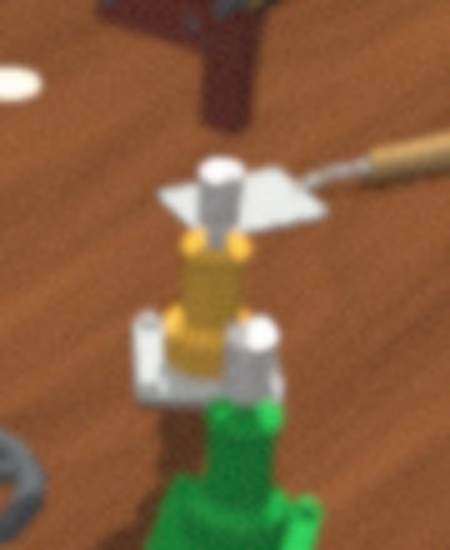

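The gripper closed on nothing: the fingertips at crop (228,128) sit behind and above the knob top at (220,170). I'll compare the projected TCP with both views.

```bash
cat >> h.py <<'E'
def proj(n,p):
    i=camera_info(n);T=i["T"];c=T[:3,:3].T@(np.array(p)-T[:3,3]);K=i["intrinsics"]
    return K[0,0]*c[0]/-c[2]+K[0,2], K[1,1]*-c[1]/-c[2]+K[1,2]
E
python3 - <<'E'
from h import *
p=get_tcp_pos();print(p,get_ee_rot(),[proj(n,p) for n in("top","side")],[proj(n,[*KN,.128]) for n in("top","side")])
a=read_camera("top")[150:270,300:420,::-1];b=read_camera("side")[110:230,310:430,::-1]
c=cv2.resize(np.hstack([a,b]),None,fx=3.33,fy=3.33,interpolation=cv2.INTER_CUBIC);cv2.imwrite("pics/cmp.png",c)
E
```

```text
[ 0.53318081 -0.12330358  0.12101085] [-1.10337922e-05  1.00000000e+00 -1.90388782e-05 -1.48298117e-05] [(np.float64(364.22030069301604), np.float64(224.0988722986921)), (np.float64(373.9345590635564), np.float64(185.27097177335165))] [(np.float64(364.4806038940491), np.float64(223.8278965890885)), (np.float64(374.11116041053737), np.float64(182.99171652000078))]
```

View pics/cmp.png

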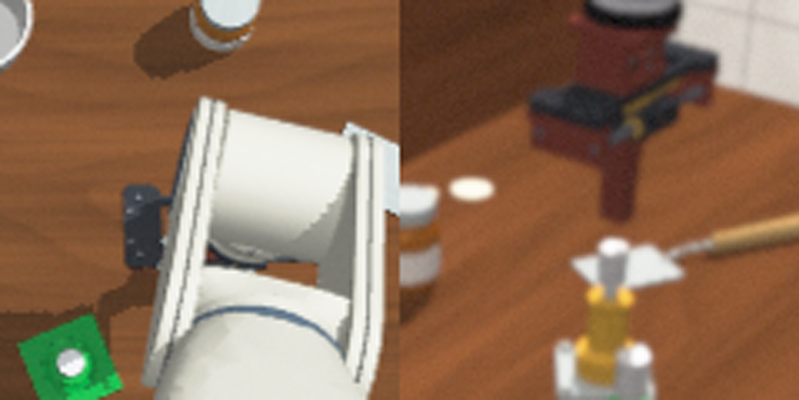

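Run:
```python
from h import *
print([proj("top",[.228,-.582,z]) for z in(.189,.27)],[proj("side",[x,y,.0]) for x,y in((0,0),(.1,.1),(.1,-.1),(-.1,.1))])
print("bench corner",[proj("top",[x,y,0]) for x,y in((.8,.6),(.8,-.6))])
print("axis",[proj("side",[.5332,-.1233,z]) for z in(.121,.140,.18,.201,.25,.3)], get_joint_pos())
t=cv2.imread("pics/top0.png")[260:400,500:640];s=read_camera("side")[20:240,300:440,::-1]
cv2.imwrite("pics/c2.png",np.hstack([cv2.resize(t,(400,400),interpolation=cv2.INTER_CUBIC),cv2.resize(s,(350,550),interpolation=cv2.INTER_CUBIC)[:400]]))
```

```text
[(np.float64(538.5274308117998), np.float64(329.67929807715313)), (np.float64(556.0708006881163), np.float64(334.4844966471495))] [(np.float64(558.4806446292793), np.float64(338.99152125521744)), (np.float64(491.82803128941725), np.float64(344.2899888187061)), (np.float64(523.6993412861217), np.float64(292.15804053104193)), (np.float64(603.9899410810243), np.float64(400.27038527923855))]
bench corner [(np.float64(146.15095261500633), np.float64(153.84103079058966)), (np.float64(495.4237817990688), np.float64(148.97716208454216))]
axis [(np.float64(373.92760301271227), np.float64(185.27284670599462)), (np.float64(374.4282892520419), np.float64(179.05064859369185)), (np.float64(375.50837200121634), np.float64(165.6280930786014)), (np.float64(376.09000808728223), np.float64(158.39990370073536)), (np.float64(377.4880836833851), np.float64(141.02554297020072)), (np.float64(378.97687218849376), np.float64(122.5238620801738))] [-2.49033358e-01  4.02193757e-01  1.85292906e+00 -2.17485694e-05
  8.86432583e-01  1.32176221e+00]
```

View pics/c2.png

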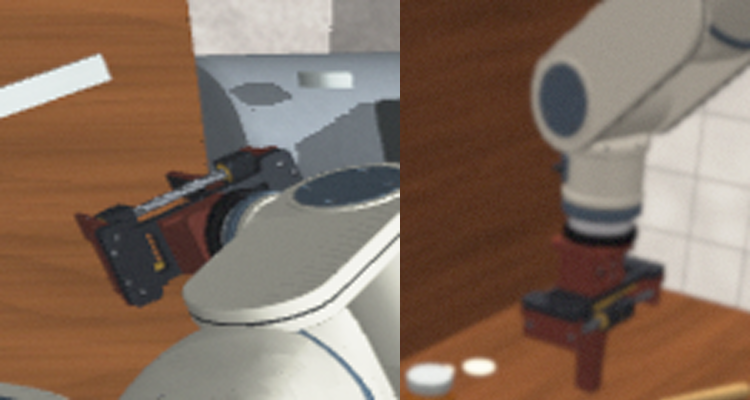

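The shut fingertips appear at about (375,175) in the side view, against a predicted (374,185). The x matches, so the tips seem to be about 28 mm higher than the readings say. I'll check by gently touching the knob's known top (128 mm) with the shut fingers.

Run:
```python
from h import *
f0=get_ft_force()
r=movel([*KN,.080],v=.02,until_force=4);p=get_tcp_pos();print(r,p,get_ft_force()-f0)
if r:
    for _ in range(3): wait(.05);print(get_tcp_pos()[2],get_ft_force())
movel([*KN,p[2]+.01],v=.05);print(get_time())
```

```text
True [ 0.53318455 -0.12330561  0.09498077] [-1.01412668 -0.16432729  7.0338182 ]
0.09499929684675307 [-0.79840307  0.976593    6.86077987]
0.09499457072021225 [-1.67325696  0.41367173  7.04449696]
0.09498273317210601 [-1.97372956  0.37706932  6.78050803]
8.3833
```

Contact came at reading 0.095, so the true tip height is the reading plus 33 mm, which agrees with the picture. I'll apply that correction and regrasp.

```bash
echo 'OZ=-.033  # commanded z = true z + OZ' >> h.py
python3 - <<'E'
from h import *
movel([*KN,.150+OZ],v=.1); command_gripper(1.0)
print(movel([*KN,.096+OZ],v=.06,until_force=5), get_tcp_pos(),get_ft_force())
command_gripper(0.0); print("grip",get_grip_width()*88,get_finger_force(),get_ft_force(),get_tcp_pos())
if get_finger_force()>5:
    z=get_tcp_pos()[2]
    for d in (.008,.016,.025):
        movel([*KN,z+d],v=.04); print(d,get_tcp_pos(),get_ft_force(),get_time())
    cv2.imwrite("pics/pull2.png",cv2.resize(read_camera("side")[150:240,330:420,::-1],None,fx=5,fy=5,interpolation=cv2.INTER_CUBIC))
E
```

```text
False [ 0.5335246  -0.12340565  0.0633018 ] [ 0.32495466 -0.00777251 -0.52023736]
grip 23.501427086494946 29.99735802412033 [-0.0482461  -5.47630756 -0.80940304] [ 0.53323174 -0.12414832  0.06302008]
0.008 [ 0.53321436 -0.12415403  0.07071168] [ 1.69091764 -5.90404804 -7.36484341] 12.4333
0.016 [ 0.53318143 -0.12415425  0.07848731] [ 2.68395264 -6.71643603 -7.97374871] 12.7833
0.025 [ 0.53315735 -0.12414422  0.08727593] [  2.5630035   -6.27006153 -10.32889996] 13.1583
```

View pics/pull2.png

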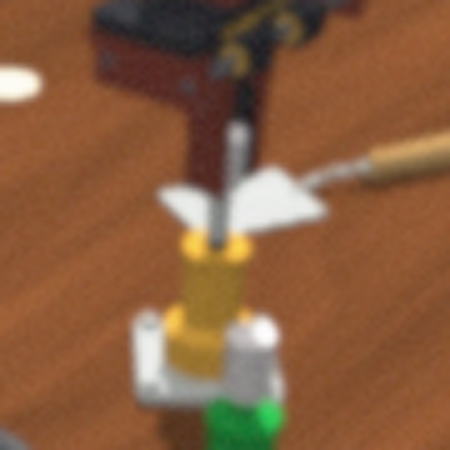

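The ring is visible just above the sleeve at crop (217,235), and the pull reads about 24 mm at 10.3 N. I'll hold it, return it home, then grasp the handle.

Run:
```python
from h import *
wait(1.0); p=get_tcp_pos(); movel([*KN,.0635],v=.05); print(get_ft_force(),get_tcp_pos())
command_gripper(1.0); movel([*KN,.19+OZ],v=.15)
move_pose([*HD,.20+OZ],Q)
print(movel([*HD,.112+OZ],v=.08,until_force=5),get_tcp_pos(),get_ft_force())
command_gripper(0.0); print("grip",get_grip_width()*88,get_finger_force(),get_ft_force(),get_tcp_pos(),get_time())
cv2.imwrite("pics/h.png",cv2.resize(read_camera("side")[150:300,270:420,::-1],None,fx=3.5,fy=3.5,interpolation=cv2.INTER_CUBIC))
```

```text
[ 1.31118377 -5.52045066 -4.61998022] [ 0.53319124 -0.12414527  0.06309232]
False [0.54646886 0.15814957 0.07952788] [ 0.16738023  0.72300693 -0.1767587 ]
grip 17.219372166175738 29.9993759393692 [0.22851997 1.5908754  0.38976716] [0.54609889 0.1582026  0.07900219] 20.1333
```

View pics/h.png

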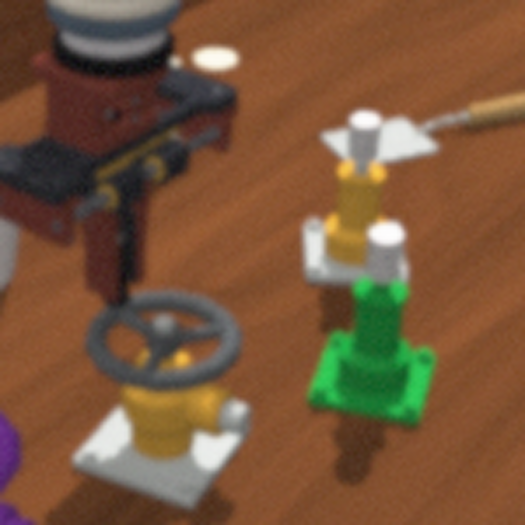

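The plunger is home and the fingers hold the handle at crop (120,250). Now I'll wind it clockwise to the stop.

```bash
cat >> h.py <<'E'
R=.045;Z=.112+OZ
def ang(p): return np.arctan2(p[1]-HUB[1],p[0]-HUB[0])
def go(phi,v,uf=None): return movel([HUB[0]+R*np.cos(phi),HUB[1]+R*np.sin(phi),Z],v=v,until_force=uf)
def ft(phi):
    f=get_ft_force();return f[0]*np.cos(phi)+f[1]*np.sin(phi), -f[0]*np.sin(phi)+f[1]*np.cos(phi)
E
python3 - <<'E'
from h import *
phi0=ang(get_tcp_pos());phi=phi0;st=np.deg2rad(15)
while phi0-phi<7.3:
    phi-=st; r=go(phi,.09,14); a=ft(phi)
    print(round(phi0-phi,2),np.round(a,1),r,round(get_time(),2))
    if r or a[1]>12 or get_finger_force()<5: break
wait(.4);p=get_tcp_pos();print(phi0,ang(p),np.linalg.norm(p[:2]-HUB),p,ft(ang(p)),get_finger_force(),get_grip_width()*88)
E
```

```text
0.26 [-0.  -3.2] False 20.46
0.52 [-0.9 -3.5] False 20.74
0.79 [-3.2 -2.9] False 21.02
1.05 [-5.6 -2.5] False 21.31
1.31 [-5.9 -3.1] False 21.59
1.57 [-5.7 -3.2] False 21.88
1.83 [-5.4 -2.4] False 22.16
2.09 [-5.8 -2.1] False 22.44
2.36 [-5.2 -3.2] False 22.73
2.62 [-6.1 -1.8] False 23.01
2.88 [-4.3 -3.5] False 23.29
3.14 [-3.3 -1.6] False 23.57
3.4 [-1.9 -3.5] False 23.86
3.67 [-0.2 -1.8] False 24.14
3.93 [ 4.1 -1.7] False 24.43
4.19 [ 5.3 -1.9] False 24.71
4.45 [6.5 2.7] False 24.99
4.71 [1.5 0.7] True 25.2
-0.08403601133203735 1.6724072287235334 0.04517407890280787 [0.49641772 0.20694107 0.07796911] (np.float64(-2.3958812136339764), np.float64(-2.1556474472179157)) 30.000595450401306 17.53265825525566
```

Run:
```python
from h import *
phi=ang(get_tcp_pos())
for k in range(6):
    phi-=.03; r=go(phi,.03); p=get_tcp_pos(); print(round(phi,3),round(ang(p),3),np.round(ft(phi),1),np.round(get_ft_force(),1),np.round(get_ft_torque(),2),p[2].round(4),round(get_grip_width()*88,2))
    if np.hypot(*ft(phi))>25: break
cv2.imwrite("pics/s.png",cv2.resize(read_camera("side")[100:300,150:350,::-1],None,fx=3,fy=3,interpolation=cv2.INTER_CUBIC))
```

```text
1.642 1.674 [3.3 1.4] [-1.6  3.2 -6.6] [ 0.59  0.   -0.02] 0.0781 17.67
1.612 1.668 [5.4 5.9] [-6.1  5.2 -4.1] [ 0.78  0.73 -0.07] 0.0781 17.55
1.582 1.668 [ 4.6 10.4] [-10.5   4.4  -0.9] [ 0.93  1.41 -0.08] 0.078 17.42
1.552 1.667 [ 4.3 13.9] [-13.8   4.5   3. ] [ 1.03  2.14 -0.14] 0.078 17.73
1.522 1.667 [ 5.3 18.6] [-18.3   6.2   5.4] [ 1.28  2.9  -0.07] 0.0779 17.41
1.492 1.667 [ 6.  22.8] [-22.3   7.7   8.7] [ 1.52  3.63 -0.09] 0.0778 17.68
```

View pics/s.png

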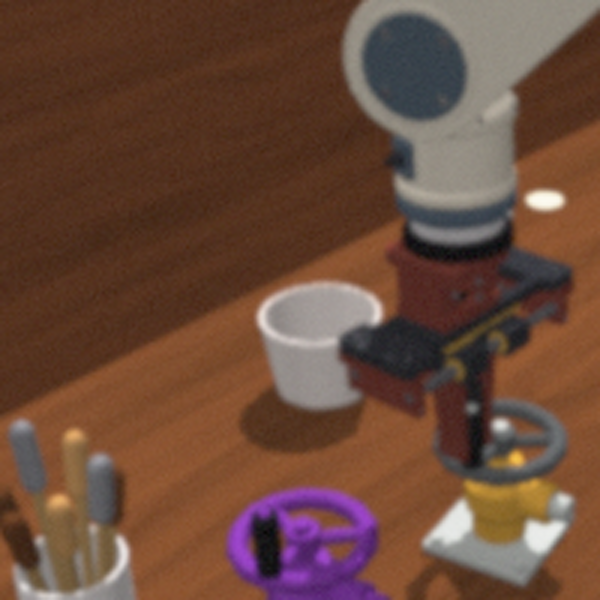

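The handle is pinned at 1.667 rad while the tangential force rises to 23 N, and the fingers are clear of everything at crop (470,430), so this is the stop. Now I'll back it off two turns.

Run:
```python
from h import *
S=1.667;T=S+4*np.pi;phis=np.linspace(S,T,49)[1:];m=0
for i,phi in enumerate(phis):
    go(phi,.09); a=ft(phi); p=get_tcp_pos(); e=(ang(p)-phi+np.pi)%(2*np.pi)-np.pi
    if i%6==5: print(round(phi-S,2),round(e,3),np.round(a,1),round(get_time(),1))
    if np.hypot(*a)>30 or get_finger_force()<10: print("abort",phi,a);break
wait(.5);p=get_tcp_pos();print(ang(p),p,get_ft_force(),get_finger_force(),get_grip_width()*88,abs(get_qvel()).max(),get_time())
a=read_camera("side")[100:300,220:420,::-1];b=read_camera("top")[120:320,140:340,::-1]
cv2.imwrite("pics/e.png",cv2.resize(np.hstack([a,b]),None,fx=2,fy=2,interpolation=cv2.INTER_CUBIC))
```

```text
1.57 0.013 [-15.4   3.4] 28.9
3.14 0.004 [-5.   4.4] 30.6
4.71 0.009 [14.9  0.9] 32.3
6.28 0.042 [2.5 3. ] 34.0
7.85 0.006 [-14.2   3.1] 35.7
9.42 0.013 [-5.2  2.6] 37.4
11.0 0.011 [14.6  0.7] 39.1
12.57 0.036 [2.5 2.9] 40.8
1.6754235320847963 [0.49629086 0.20684439 0.07869182] [ -3.76334949   2.99988067 -22.62675054] 29.991346299648285 17.297773897066563 0.0022874890422315036 41.3333
```

View pics/e.png

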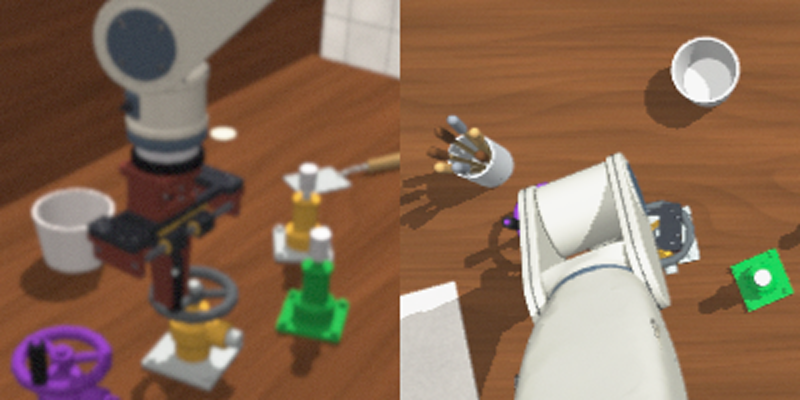

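The fingers hold the handle at crop (172,285), back at the stop angle after two turns. The plunger is home at (305,190), and the tub, brushes and putty knife have not moved. Handing in.

```bash
python3 -c "
from station import *
print(job_done())"
```

```text
the job is handed in; nothing more can be done
None
```

I pulled the plunger to about 24 mm, held it at the mark and let it home, then shut the wheel on its stop and backed it off two turns; the handle is still gripped, no bystander was seen to move, and the job is handed in with no verdict returned.

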